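# Hold the spade drill up to the inspection camera

### The arm

A 6-joint arm with a two-finger parallel gripper is mounted at the origin on the work surface. World frame = base frame: x ahead of the robot, y to its left, z up, the work surface at z = 0. Lengths are in m, angles in degrees, forces in N, time in s.
With the tool pointing down it reaches from about 0.35 to 0.875 m from the base axis. Payload 4.2 kg.
Tool frame: the origin (TCP) lies midway between the tips of the shut fingers; the grasp point (between the pads) lies 19 mm behind it; z points along the fingers, y is the line along which they close (so a half turn about z gives the same grasp; the last joint's range is limited). The gripper opens to 87 mm and grips with 3 to 60 N. Pads are 19 mm wide; open, the fingers measure 117 mm over their backs; the gripper's body (75 mm by 190 mm) begins 51 mm behind the grasp point.
Start: joints at [14.817, 22.042, 0.453, 0, -68.411, -14.817], TCP at [0.625, 0, 0.194] pointing down, gripper open.
Joint ranges: [-179.83, 179.83], [-69.29, 118.12], [-61.27, 80.66], [-181.25, 117.63], [-171.15, -9.14], [-177.46, 177.46]. Speed limits (degrees/s): [159.86, 159.86, 180, 180, 180, 180].

### API

Orientations are given as [roll, pitch, yaw] about the fixed x, y, z axes, in that order (R = Rz(yaw) Ry(pitch) Rx(roll)).
In Python, from workcell import env gives the robot as it stands. The module is installed in compiled form; this text tells all that it offers. Calls block until the motion is done:
- env.goto(position, orientation): joint-space move of the TCP to a pose.
- env.move_straight(position, rotation=None, rate=0.15, force_limit=None): straight line of the TCP; rotation=None keeps the orientation; rate is the mean speed in m/s. With force_limit (N) it stops when the force on the tool has changed by that much, and returns True; else False.
- env.set_joints(angles): joint-space move.
- env.gripper_to(opening, grasp_force=None): opening from 0.0 (shut) to 1.0 (fully open); grasp_force is the grip in N (None keeps the last); returns when the fingers have stopped.
- env.dwell(seconds).
- env.inverse_kinematics(position, orientation): joint angles nearest the present ones, or None.
- env.read_state(): the state.
- env.grab_frame(name): name is "scene" or "side" or "wrist"; returns a dict with "image" (384x512x3 uint8, blue, green, red), "fx", "fy", "cx", "cy" (pixels), "D" ([k1, k2, p1, p2, k3] as OpenCV has them; the pictures are not rectified), "position" and "orientation" of the camera in the world. Camera axes: x right, y up, looking along -z (the intrinsics and any distortion apply to the point x, -y, -z); pixel columns grow to the right and rows downward; lengths in m; the calibration is good to about 2 mm. A picture is of the moment at which its call begins. There is no depth.
A pose or a line that the arm cannot do raises env.Unreachable and nothing moves.
- env.close_job(): hands the job in; it is judged then, once.
Trained networks look in a picture, given as the dict that the camera call returned (one of the last four; its "shot" number tells which), for a name from the list of things; names that differ only in an ending like _2 or _b are one class to them, and where a whole thing is asked for, a point or a joint stands for the part that bears it (a point fixed in the world has none). Each returns a list of dicts, best first, with "score" (0 to 1); they miss things now and then, are a little off and sometimes report something else, mostly with a low value. They report only what shows in the picture. A call takes as long as a camera call. They do not tell look-alikes from the thing itself.
- env.search_frame(picture, thing): "xyz" ([x, y, z] in m, in world coordinates, good to about 4 mm: the middle of the surface that is visible of it).
- env.trace(picture, thing): "mask" (384x512 bool, what is visible of it).
The state is a dict: "clock": time; "joint_positions": joint angles; "qvel": joint speeds; "joint_torque": joint torques, N m; "position": TCP position; "tool_rot": TCP orientation; "force": force on the tool from outside, world axes, zero at the start; "wrist_torque": the same for the moment, N m; "opening": opening from 0.0 (shut) to 1.0 (fully open); "finger_force": force on a finger pad.
Only numpy, scipy, OpenCV 4.12 (cv2) and the standard library are available. Lean on these libraries where they do the work, as an engineer would, in place of code of your own. Each camera call takes 0.05 s, during which the arm holds its last target. There are 200 camera calls.

### The job

Pull the spade drill (the tool with the wide flat tang) out of the bench rack and hold it up to the inspection camera: its blade at the camera's focus point, on the lens axis 120 mm in front of the glass and straight above the round mark on the stand's foot, tang end up, with the drill tilted so that the flat of the blade faces square into the sloping lens and the shank does not lean sideways in the picture. Finish while still holding it there, still and in the air. Do not bump the camera or its stand, leave the other two tools in the rack, and do not disturb the other things on the bench.

Things in the scene. Friction and masses are not known exactly. Their poses are not given: they have to be found in the camera images.
- spade_drill: Bare steel spade drill, 135 mm long, 0.2 to 0.3 kg, upright in any one of the rack's holes. Origin at the blade's tip (lower end); z runs up the drill to the tang, x is square to the flat of blade and tang, y along their width; a half turn about z looks the same. From the tip: blade z 0-30 mm; round 16 mm shank z 30-85; 32 mm collar z 85-91, resting on the rack's top; flat tang z 91-135.
- blade (a point): Centre of the spade drill's blade, on its axis, 15 mm above the tip; axes as the drill's. The blade is flat, 5 mm thick (x), 18 mm wide (y), with a V-shaped point; it lies in the same plane as the tang.
- tang (a point): Good grip point on the spade drill's axis, in the tang, 115 mm above the tip, 20 mm below the tang's top; axes as the drill's. The tang is a flat bar 12 mm thick (x), 28 mm wide (y), 44 mm high, gripped across its 12 mm.
- rack: Aluminium tool rack bolted to the bench: 90 (x) x 270 (y) mm, 95 mm high, a 12 mm top plate on end walls, open front and back. Origin at the centre of its underside, z up. Three through holes, 23 mm wide, in the top plate at y = -80, 0, +80 mm; in each a tool hangs by its collar, tip 10 mm above the bench, turned at any yaw. Lifted straight up 85 mm it is clear of the rack.
- reamer: Neighbour in the rack, to be left there: round reamer with the same collar and above it a slim square drive 11 mm across and 28 mm high. Origin at its lower tip.
- countersink: Neighbour in the rack, to be left there: countersink with the same collar and above it a plain round head 24 mm in diameter and 30 mm high. Origin at its lower tip.
- camera_stand: Grey stand bolted to the bench: foot plate 320 x 100 x 10 mm, on it a dark round mark 30 mm wide, 2 mm high; a 24 mm column, 225 mm high, 205 mm from the mark, carries the camera. Origin at bench height (z = 0) under the mark's middle; x along the plate from mark to column, z up. The plate reaches from x = -50 to +270 mm.
- camera_head: Camera: black 36 mm lens in a white 64 mm ring light, grey body behind. Origin at the centre of the front glass, 113 mm from the mark along the stand's x, 201 mm above the bench. It looks along its -x, sloping 20 degrees down; y is level; z points up, leaning 20 degrees away from the camera. A drill rightly presented has its x along this x (either way round) and its z along this z.
- focus (a point): The camera's focus point in free air: on the lens axis 120 mm in front of the glass, straight above the mark, 160 mm above the bench; axes as camera_head's.
- pipe_stub: Bystander: upright cut piece of steel pipe, 56 mm in diameter, 80 mm high. Origin at the centre of its underside.
- coolant_bottle: Bystander: upright white bottle, 66 mm in diameter, 170 mm high. Origin at the centre of its underside.
- wrench: Bystander: steel wrench lying flat, 180 mm long.
Mind the look-alikes: they are no part of the job. Leave any blue look-alike of the countersink alone. Leave any red look-alike of the spade_drill alone.

How it is judged (in metres and radians):
On the way:
1. the spade drill, in the fingers, has been pulled clear of the rack (z of spade_drill in the frame of rack above 0.097 m and contact force between spade_drill and the fingers above 1 N and contact force between spade_drill and rack below 0.1 N), for 0.1 s.
At the end, for the whole second after the job is handed in: The drill is held still in the air by the fingers alone, tang up: blade centre within 15 mm of the focus point, blade normal within 10 degrees of the lens axis, drill length within 10 degrees of the camera's z; the reamer and countersink are still in the rack (distance between blade and focus below 0.015 m and angle between the x axis of spade_drill and the x axis of camera_head, either way round below 0.18 rad and angle between the z axis of spade_drill and the z axis of camera_head, either way round below 0.18 rad and angle between spade_drill's own z axis and vertical below 0.8 rad and linear speed of spade_drill below 0.02 m/s and angular speed of spade_drill below 0.15 rad/s and contact force between spade_drill and the fingers above 1 N and contact force between spade_drill and rack below 0.1 N and contact force between spade_drill and camera_stand below 0.1 N and contact force between spade_drill and pipe_stub below 0.1 N and contact force between spade_drill and coolant_bottle below 0.1 N and z of each of reamer, countersink in the frame of rack below 0.02 m); the arm keeps its last pose, push and grip.
It fails at once if the camera or its stand is bumped (more than 3 N) (contact force between camera_stand and anything else above 3 N).
It fails at once if a neighbouring tool in the rack is disturbed (moved more than 20 mm) (distance of any of reamer, countersink from where it was at the start of the episode above 0.02 m).
It fails at once if something else on the bench is knocked (moved more than 30 mm or tipped over) (distance of any of pipe_stub, coolant_bottle, wrench from where it was at the start of the episode above 0.03 m or angle between any of pipe_stub, coolant_bottle's own z axis and vertical above 0.5 rad).
It also fails if it takes over 32 s, if anything falls off the work surface, if the arm or the gripper's body presses on something with over 40 N, if the wrist force passes 120 N, or if a joint passes its speed limit or range.

## Working session

There is one attempt and no reset: what is moved stays moved. The work goes in short steps, each a Python script; the robot and the scene stay as the last script left them, time stands still between calls to the robot, and variables do not carry over. Pictures are saved under pics/ and viewed, at most 10 in all, crops included, and the job is handed in when it is done.

```bash
mkdir -p pics; cat > h.py <<'E'
import numpy as np, cv2
from scipy.spatial.transform import Rotation as R
from workcell import env
def rot(o): return R.from_euler('xyz',o,degrees=True).as_matrix()
def K(f): return np.array([[f['fx'],0,f['cx']],[0,f['fy'],f['cy']],[0,0,1.]])
def proj(f,P):
    C=rot(f['orientation']); p=(np.atleast_2d(P)-np.array(f['position']))@C
    p=p*[1,-1,-1]
    return cv2.projectPoints(p.reshape(-1,1,3),np.zeros(3),np.zeros(3),K(f),np.array(f['D'],float))[0].reshape(-1,2)
def ray(f,uv):
    u=cv2.undistortPoints(np.array(uv,float).reshape(-1,1,2),K(f),np.array(f['D'],float)).reshape(-1,2)
    d=np.c_[u[:,0],-u[:,1],-np.ones(len(u))]@rot(f['orientation']).T
    return np.array(f['position']),d/np.linalg.norm(d,axis=1)[:,None]
def onz(f,uv,z):
    o,d=ray(f,uv); return o+d*((z-o[2])/d[:,2])[:,None]
E
python3 - <<'E'
from h import *
for n in ['scene','side','wrist']:
    f=env.grab_frame(n); cv2.imwrite(f'pics/{n}0.png',f['image'])
    print(n,np.round(f['position'],3),np.round(f['orientation'],1),f['fx'],f['D'])
    for t in ['spade_drill','tang','blade','rack','reamer','countersink','camera_stand','camera_head','pipe_stub','coolant_bottle','wrench']:
        try:r=env.search_frame(f,t)
        except Exception as e: print(t,e);continue
        print(t,[(np.round(x['xyz'],3).tolist(),round(x['score'],2),proj(f,x['xyz'])[0].round().tolist()) for x in r[:4]])
a=[cv2.imread(f'pics/{n}0.png') for n in ['scene','side','wrist']]
E
```

```text
scene [1.449 0.03  1.01 ] [47.8 -1.3 90.4] 499.704330281868 [-0.01794162  0.          0.          0.          0.        ]
spade_drill [([0.572, 0.264, 0.111], 0.85, [347.0, 226.0]), ([0.367, 0.259, 0.016], 0.7, [332.0, 198.0])]
tang [([0.564, 0.264, 0.112], 0.66, [346.0, 223.0]), ([0.365, 0.258, 0.019], 0.64, [332.0, 197.0])]
blade [([0.71, -0.253, 0.013], 0.59, [136.0, 290.0]), ([0.564, 0.261, 0.117], 0.58, [345.0, 222.0]), ([0.364, 0.254, 0.019], 0.52, [330.0, 197.0])]
rack [([0.539, 0.19, 0.103], 0.6, [316.0, 219.0]), ([0.573, 0.261, 0.086], 0.58, [344.0, 233.0])]
reamer [([0.536, 0.188, 0.103], 0.69, [315.0, 217.0])]
countersink [([0.591, 0.335, 0.112], 0.52, [376.0, 232.0]), ([0.718, 0.367, 0.088], 0.52, [397.0, 279.0])]
camera_stand [([0.71, -0.252, 0.011], 0.86, [136.0, 291.0])]
camera_head [([0.729, -0.256, 0.245], 0.76, [117.0, 230.0]), ([0.571, 0.263, 0.112], 0.6, [346.0, 225.0])]
pipe_stub [([0.436, -0.068, 0.03], 0.84, [219.0, 209.0])]
coolant_bottle [([0.744, 0.077, 0.099], 0.82, [273.0, 283.0])]
wrench [([0.539, 0.185, 0.105], 0.69, [314.0, 218.0]), ([0.304, -0.318, 0.0
[... 959 characters left out ...]
9, -0.029, 0.056], 0.72, [295.0, 217.0])]
coolant_bottle [([0.711, 0.097, 0.086], 0.76, [195.0, 198.0]), ([0.554, 0.269, 0.113], 0.55, [198.0, 240.0])]
wrench [([0.291, -0.313, 0.009], 0.65, [358.0, 198.0])]
wrist [ 0.625 -0.081  0.384] [-17.2   0.  180. ] 290.6031160088645 [-0.01407918  0.          0.          0.          0.        ]
spade_drill []
tang []
blade [([0.422, -0.058, 0.057], 0.58, [435.0, 124.0])]
rack [([0.552, 0.157, 0.094], 0.91, [312.0, 310.0])]
reamer []
countersink []
camera_stand [([0.505, -0.193, 0.006], 0.73, [357.0, -0.0])]
camera_head []
pipe_stub [([0.421, -0.055, 0.057], 0.97, [436.0, 127.0])]
coolant_bottle [([0.714, 0.054, 0.074], 0.87, [175.0, 224.0])]
wrench []
```

View pics/scene0.png

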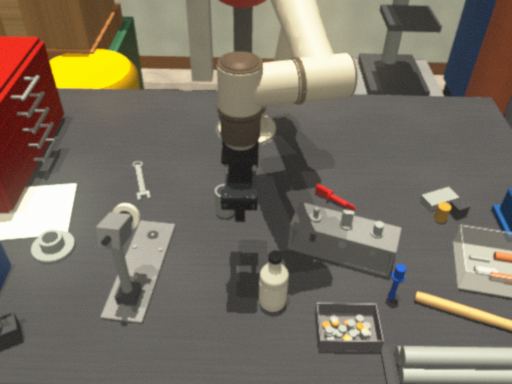

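View pics/side0.png

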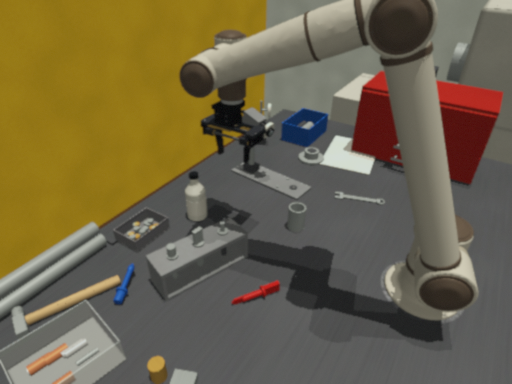

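View pics/wrist0.png

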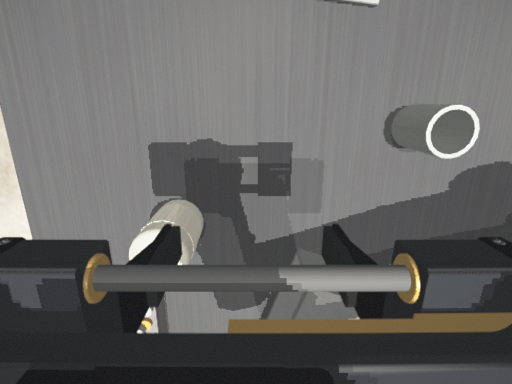

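The spade drill's flat tang is in the middle hole of the rack (scene 347,218). The reamer is at (316,212) and the countersink at (377,228). The red (333,197) and blue (398,280) look-alikes lie on the bench. The stand's mark is at (153,235) with its column towards (128,292). Next I'll take close wrist views of the stand and the rack.

```bash
python3 - <<'E'
from h import *
import pickle
out={}
def shot(k,p,yaw,things):
    env.goto(p,[180,0,yaw]); f=env.grab_frame('wrist')
    f=dict(f); f['res']={}
    for t in things:
        r=env.search_frame(f,t); m=env.trace(f,t)
        f['res'][t]=(r,[(x['score'],x['mask']) for x in m])
        print(k,t,[(np.round(x['xyz'],3).tolist(),round(x['score'],2)) for x in r[:3]])
    out[k]=f; cv2.imwrite(f'pics/{k}.png',f['image'])
st=env.read_state(); print(st['tool_rot'],st['clock'])
y0=st['tool_rot'][2]
shot('s1',[0.62,-0.14,0.32],y0,['camera_stand','camera_head'])
shot('s2',[0.56,-0.14,0.32],y0,['camera_stand','camera_head'])
shot('r1',[0.56,0.35,0.30],y0,['tang','reamer','countersink'])
shot('r2',[0.50,0.35,0.30],y0,['tang','reamer','countersink'])
print(env.read_state()['clock'])
pickle.dump(out,open('o.pkl','wb'))
a=cv2.imread('pics/s1.png')[:260];b=cv2.imread('pics/r1.png')[:260]
cv2.imwrite('pics/m1.png',cv2.vconcat([a,b]))
E
```

```text
[-1.79999206e+02  4.32703267e-04 -8.99987629e+01] 1.8
s1 camera_stand [([0.672, -0.256, 0.222], 0.71)]
s1 camera_head [([0.703, -0.264, 0.249], 0.6)]
s2 camera_stand [([0.668, -0.262, 0.213], 0.8)]
s2 camera_head [([0.702, -0.264, 0.248], 0.86)]
r1 tang [([0.365, 0.256, 0.022], 0.92), ([0.559, 0.261, 0.143], 0.65)]
r1 reamer []
r1 countersink [([0.676, 0.438, 0.022], 0.9), ([0.587, 0.334, 0.13], 0.77)]
r2 tang [([0.556, 0.262, 0.143], 0.78), ([0.365, 0.258, 0.02], 0.6), ([0.587, 0.337, 0.13], 0.38)]
r2 reamer [([0.53, 0.192, 0.102], 0.92)]
r2 countersink [([0.582, 0.339, 0.13], 0.92), ([0.678, 0.435, 0.021], 0.72)]
6.2583
```

View pics/m1.png

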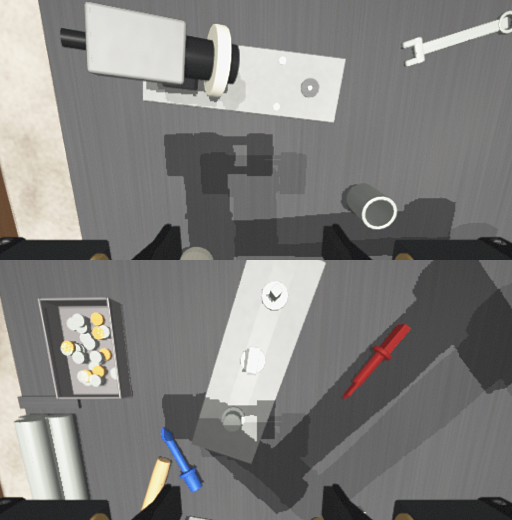

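```bash
python3 - <<'E'
import pickle,cv2,numpy as np
from workcell import env
from h import *
o=pickle.load(open('o.pkl','rb'))
T=[]
for k in ['r1','r2']:
    f=o[k]; c=proj(f,[0.558,0.262,0.13])[0].round().astype(int)
    im=f['image'][c[1]-35:c[1]+35,c[0]-48:c[0]+48]; print(k,c-[48,35])
    T.append(cv2.resize(im,None,fx=4,fy=4,interpolation=cv2.INTER_CUBIC))
B=[]
for k in ['s1','s2']:
    f=o[k]; c=proj(f,[0.53,-0.26,0.012])[0].round().astype(int); print(k,c)
    x0,y0=c-[96,60]; x0=max(0,min(x0,512-192)); y0=max(0,y0); print(x0,y0)
    B.append(cv2.resize(f['image'][y0:y0+140,x0:x0+192],None,fx=2,fy=2,interpolation=cv2.INTER_CUBIC))
cv2.imwrite('pics/m2.png',cv2.vconcat([cv2.hconcat(T),cv2.hconcat(B)]))
E
```

```text
r1 [206  62]
r2 [154  61]
s1 [307  76]
211 16
s2 [270  77]
174 17
```

View pics/m2.png

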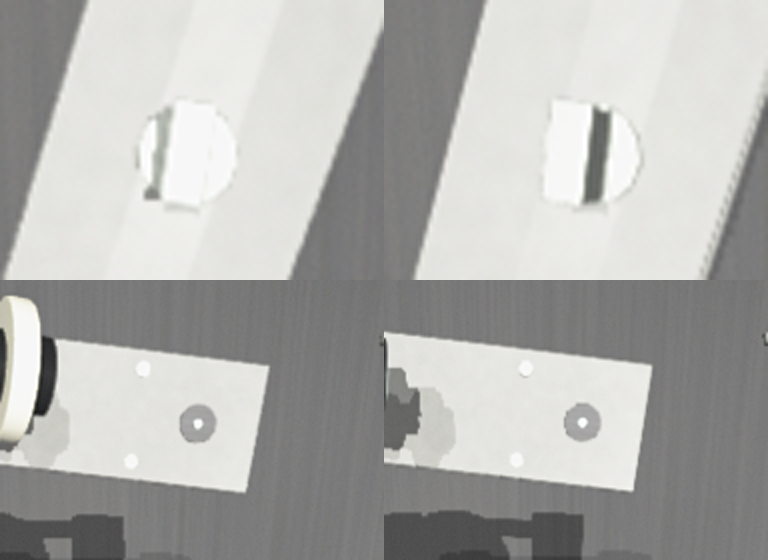

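The tang's flat is nearly along world y (r2 top-face corners about (197,85),(194,111),(204,112),(206,86)). The mark is at s1 (310,87.5) and s2 (273,88), and the plate-end corners are clear.

```bash
python3 - <<'E'
import pickle
from h import *
o=pickle.load(open('o.pkl','rb'))
def tri(k1,u1,k2,u2):
    a,d=ray(o[k1],u1);b,e=ray(o[k2],u2);d=d[0];e=e[0]
    s=np.linalg.lstsq(np.c_[d,-e],b-a,rcond=None)[0]
    return ((a+s[0]*d+b+s[1]*e)/2).round(4)
print('mark',tri('s1',(310,87.5),'s2',(273,88)), onz(o['s1'],(310,87.5),.012),onz(o['s2'],(273,88),.012))
print('c',tri('s1',(345,59.5),'s2',(308,59.5)),tri('s1',(334,122),'s2',(298.5,122.5)))
P={}
for k,l in {'s1':[(345,59.5),(334,122),(239.5,46.5),(211,108.5)],'s2':[(308,59.5),(298.5,122.5),((384-384)/2+174,(333-280)/2+17),(174,(463-280)/2+17)]}.items():
    p=onz(o[k],l,.01)[:,:2]; print(k,p.round(4).tolist())
    for a,b in((0,2),(1,3)): print('yaw',np.degrees(np.arctan2(*(p[b]-p[a])[::-1])))
    e=p[0]-p[1]; print('end',np.degrees(np.arctan2(*e[::-1])),np.linalg.norm(e))
    print('endmid->mark',np.linalg.norm((p[0]+p[1])/2-onz(o[k],[(310,87.5)] if k=='s1' else [(273,88)],.012)[0,:2]))
print('tangTL',tri('r1',(249,87.75),'r2',(196.75,85.25)),tri('r1',(246.75,113.25),'r2',(193.75,111)))
for k,l in {'r2':[(196.75,85.25),(193.75,111),(206,86),(203.75,112)],'r1':[(249,87.75),(246.75,113.25),(258.5,88),(256,114)]}.items():
    p=onz(o[k],l,.145); print(k,p.round(4).tolist(),p.mean(0).round(4))
    for a,b in((0,1),(2,3)): print('w',np.degrees(np.arctan2(*(p[b]-p[a])[1::-1])),np.linalg.norm(p[b]-p[a]))
s=env.read_state();print(s['position'],s['tool_rot'],s['clock'])
for k in o:
  f=o[k]; print(k,f['position'])
E
```

```text
mark [ 0.5253 -0.2425  0.0166] [[ 0.52443419 -0.24270739  0.012     ]] [[ 0.52500536 -0.24277305  0.012     ]]
c [ 0.4692 -0.286   0.0041] [ 0.481  -0.1882  0.0114]
s1 [[0.4709, -0.2848], [0.4806, -0.1882], [0.6376, -0.3033], [0.6859, -0.21]]
yaw -6.342280331209666
yaw -6.075345486724504
end -95.69345429686582 0.09711271656983834
endmid->mark 0.04906355226875748
s2 [[0.4702, -0.2858], [0.4807, -0.188], [0.6814, -0.309], [0.6888, -0.2108]]
yaw -6.284833620365733
yaw -6.243570501081701
end -96.15818588690507 0.09833649759047482
endmid->mark 0.049882924005093705
tangTL [0.5635 0.2509 0.1334] [0.5661 0.2793 0.1464]
r2 [[0.5614, 0.2508, 0.145], [0.5663, 0.2788, 0.145], [0.551, 0.2516, 0.145], [0.5549, 0.2799, 0.145]] [0.5584 0.2653 0.145 ]
w 79.9599635661382 0.02841130875530048
w 82.25627923726195 0.02855034604870745
r1 [[0.5634, 0.2522, 0.145], [0.5661, 0.2799, 0.145], [0.5527, 0.2525, 0.145], [0.5555, 0.2808, 0.145]] [0.5595 0.2663 0.145 ]
w 84.4128407856335 0.027882820261398093
w 84.47036917841872 0.028453526189294396
[0.50060006 0.34990725 0.29943116] [ 1.79972379e+02 -3.22293744e-02 -9.00468632e+01] 6.2583
s1 [ 0.62020837 -0.22084453  0.50901994]
s2 [ 0.5593419  -0.22093624  0.51146252]
r1 [0.56059419 0.26752243 0.49103102]
r2 [0.49944748 0.26848885 0.49168654]
```

```bash
cat >> h.py <<'E'
T=np.array([0.559,0.2658]); XY=-6.7     # drill axis, yaw of its x
M=np.array([0.5247,-0.2427]); SY=-6.2   # mark, stand yaw
F=np.array([*M,0.160])
s=np.radians(SY);c20,s20=np.cos(np.radians(20)),np.sin(np.radians(20))
S=np.array([np.cos(s),np.sin(s),0])
XC=S*c20+[0,0,s20]; ZC=-S*s20+[0,0,c20]; YC=np.cross(ZC,XC)
RT=np.c_[np.cross(-XC,-ZC),-XC,-ZC]     # tool: y=-x_drill, z=-z_drill
EO=R.from_matrix(RT).as_euler('xyz',degrees=True)
E
python3 - <<'E'
from h import *
tcp=F+0.081*ZC
print(tcp,EO,np.linalg.det(RT)); print(env.inverse_kinematics(tcp,EO),env.inverse_kinematics(tcp+[0,.2,.03],EO))
O=[180,0,-90+XY]
env.goto([*T,0.20],O)
env.move_straight([*T,0.107])
s=env.read_state();print(s['position'],s['force'],s['clock'])
env.gripper_to(0.0,40)
s=env.read_state();print(s['opening'],s['finger_force'],s['position'],s['force'],s['wrist_torque'])
env.move_straight([*T,0.107+0.125])
s=env.read_state();print(s['opening'],s['finger_force'],s['position'],s['force'],s['joint_positions'],s['clock'])
for n in ['scene','side']:
    f=env.grab_frame(n); cv2.imwrite(f'pics/{n}1.png',f['image'])
    print([(x['xyz'],x['score']) for x in env.search_frame(f,'blade')[:3]])
a=cv2.imread('pics/scene1.png')[130:300,240:440];b=cv2.imread('pics/side1.png')[130:300,100:300]
cv2.imwrite('pics/m3.png',cv2.resize(cv2.hconcat([a,b]),None,fx=2,fy=2))
E
```

```text
[ 0.49715841 -0.23970803  0.2361151 ] [-160.     0.   -96.2] 1.0000000000000002
[ -9.66978697   3.18607221 -20.47566968  -1.63841561 -46.38372285
   4.39138119] [ 19.96694688  -4.82973888 -28.85642886  11.6228191  -48.4726226
 -32.5486237 ]
[0.55981051 0.26696215 0.10857464] [0.28027684 0.4859967  0.15124082] 7.65
0.12626685451475553 39.98346269130707 [0.55904881 0.2659021  0.10698006] [ 0.53544032 -0.22183342 -0.86260948] [ 0.10854551 -0.08410583 -0.01236743]
0.12955782263913937 39.981860518455505 [0.55819683 0.26542255 0.23054976] [-0.70505275  0.22060083 -2.32713771] [ 4.03919481e+01  2.02118611e+01  3.00298918e+00 -4.19782687e-02
 -7.29474741e+01 -4.70919516e+01] 9.8333
[([0.5637, 0.2647, 0.2219], 0.74), ([0.356, 0.2447, 0.0194], 0.63)]
[([0.358, 0.2642, 0.0182], 0.58), ([0.5594, 0.2718, 0.2222], 0.55)]
```

View pics/m3.png

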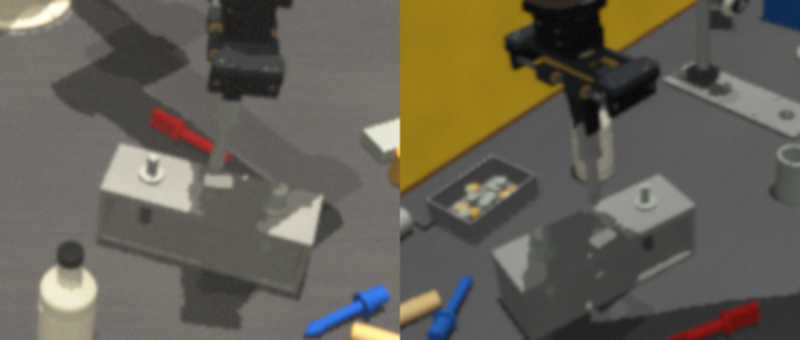

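The drill is held upright and clear of the rack, and both neighbours are still in place. Next I'll carry it to the focus point.

```bash
python3 - <<'E'
from h import *
tcp=F+0.081*ZC
env.move_straight(list(T)+[0.27])
env.move_straight(tcp+[0,.2,.04],list(EO),rate=0.25)
env.move_straight(tcp+[0,0,.03],rate=0.2)
env.move_straight(tcp,rate=0.05); env.dwell(0.4)
s=env.read_state();print(tcp,EO);print(s['position'],s['tool_rot'],s['force'],s['opening'],s['finger_force'],s['clock'])
ims=[]
for n,(r,c) in {'scene':(170,60),'side':(70,190),'wrist':(0,100)}.items():
    f=env.grab_frame(n); cv2.imwrite(f'pics/{n}2.png',f['image'])
    print(n,[(np.round(x['xyz'],3),round(x['score'],2)) for t in('blade','camera_head') for x in env.search_frame(f,t)[:3]])
    im=f['image'].copy()
    pr=lambda P:tuple(int(v) for v in (proj(f,P)[0]*4).round())
    if n!='wrist':
        big=cv2.resize(im,None,fx=4,fy=4,interpolation=cv2.INTER_CUBIC)
        for a in(-.015,0,.07): cv2.circle(big,pr(F+a*ZC),3,(0,0,255),-1)
        u=np.array(pr(F+.03*ZC)); ims.append(big[u[1]-260:u[1]+260,u[0]-195:u[0]+195])
cv2.imwrite('pics/m4.png',cv2.hconcat(ims))
E
```

```text
[ 0.49715841 -0.23970803  0.2361151 ] [-160.     0.   -96.2]
[ 0.49721113 -0.2397397   0.23627607] [-1.59983630e+02 -1.79799273e-03 -9.62031249e+01] [-0.18012828  0.09778623 -2.21805746] 0.13023918850872196 39.98340725898743 14.1333
scene [(array([ 0.507, -0.239,  0.224]), 0.82), (array([0.362, 0.252, 0.021]), 0.72), (array([ 0.726, -0.257,  0.241]), 0.74)]
side [(array([ 0.503, -0.236,  0.223]), 0.69), (array([0.358, 0.264, 0.017]), 0.59), (array([ 0.693, -0.245,  0.227]), 0.91)]
wrist [(array([ 0.49 , -0.247,  0.257]), 0.7), (array([ 0.68 , -0.265,  0.236]), 0.48), (array([ 0.679, -0.266,  0.235]), 0.77)]
```

View pics/m4.png

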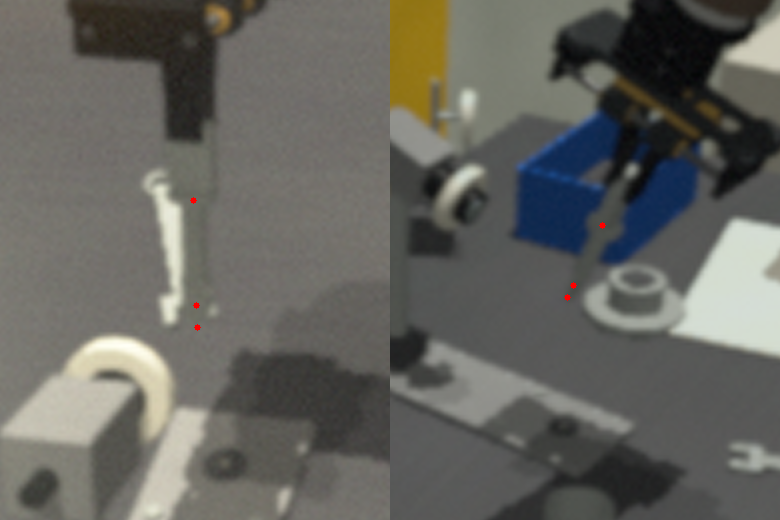

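The drill looks close to the predicted tip, blade and collar dots in both views. I'll check once with the contrast stretched.

```bash
python3 - <<'E'
from h import *
ims=[]
for n in ('scene','side'):
    f=env.grab_frame(n); g=cv2.cvtColor(f['image'],cv2.COLOR_BGR2GRAY)
    g=np.clip((g.astype(float)-50)*2.6,0,255).astype(np.uint8)
    big=cv2.cvtColor(cv2.resize(g,None,fx=10,fy=10,interpolation=cv2.INTER_CUBIC),cv2.COLOR_GRAY2BGR)
    pr=lambda P:(proj(f,P)[0]*10+4.5).round().astype(int)
    for a,w in((-.015,0),(.0,.009),(.015,.008),(.07,.016),(.076,.016)):
        for q in(-w,w): cv2.circle(big,tuple(map(int,pr(F+a*ZC+q*YC))),3,(0,0,255),-1)
    u=pr(F+.035*ZC); ims.append(big[u[1]-290:u[1]+290,u[0]-190:u[0]+190])
cv2.imwrite('pics/m5.png',cv2.hconcat(ims))
E
```

```text
(no output)
```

View pics/m5.png

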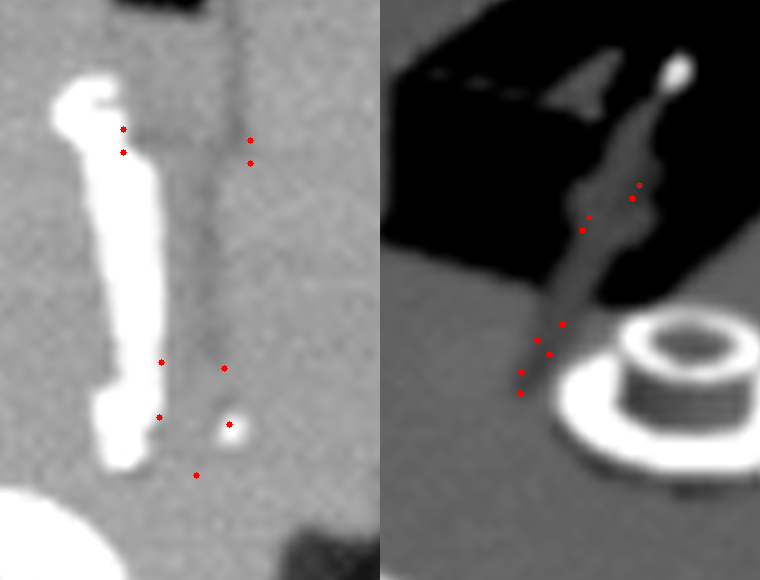

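The side view has the tip at (520,395), on its predicted dot. The collar and shank also line up in both views, so I'm handing it in.

```bash
python3 -c "
from workcell import env
print(env.close_job(), env.read_state()['clock'])"
```

```text
the job is handed in; nothing more can be done
the job is handed in; nothing more can be done
```

The spade drill is out of the rack and held still at the camera's focus point, tang up, with the blade square to the lens to within what the camera images show, and the job is handed in; no verdict came back.

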